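# Set a copper busbar against the flip stop of a drilling jig

## Robot

A 6-joint arm with a two-finger parallel gripper is mounted at the origin on the work surface. World frame = base frame: x ahead of the robot, y to its left, z up, the work surface at z = 0. Lengths are in mm, angles in rad, forces in N, time in s.
With the tool pointing down it reaches from about 375 to 975 mm from the base axis. Payload 3.8 kg.
Tool frame: the origin (TCP) lies at the very end of the fingers, on their centre line; the grasp point (between the pads) lies 19 mm behind it (robot.hold_point_z is the distance from the TCP to the grasp point, in mm); x points along the fingers, y is the direction in which the jaws open and shut, and the axes are right-handed (so a half turn about x gives the same grasp; the last joint's range is limited). The gripper opens to 85 mm and grips with 20 to 120 N. Pads are 22 mm wide; open, the fingers measure 114 mm over their backs; the gripper's body (76 mm by 85 mm) begins 54 mm behind the grasp point. The pads swing forward as they close: fully open they stand 13 mm farther back than shut.
Start: joints at [-1.335, 0.264, 1.604, -0, 1.274, -0.037], TCP at [181.859, -650.035, 231.28] pointing down, gripper open.
Joint ranges: [-2.63, 2.63], [-0.94, 2.18], [0.31, 2.57], [-1.31, 4.45], [0, 2.66], [-2.55, 2.55]. Speed limits (rad/s): [2.57, 2.57, 3.14, 3.14, 3.14, 3.14].

## Interface

Orientations are given as a rotation vector (axis times angle).
In Python, from plant import monitor, read_camera, get_calibration, order, robot gives the robot as it stands.
- The arm moves only by the tool servo_tool, never from a script. Its argument "increments" is a list of rows, each a list of 3 entries, a list of its own where there are three numbers: the shift along the tool's x, y, z in m, then the turn, a rotation vector about the tool's x, y, z in degrees, then the closure, from -1 (fully open) to 1 (shut). In form: [[[x, y, z], [ax, ay, az], hand], ...]. A call has 1 to 20 rows; each row is the pose to reach, as a shift and turn from the pose commanded when the call began, along the tool's axes at that moment; what a row does not reach only later rows make up. A row lasts 1/8 s, in which the tool goes at most 62.5 mm and 10.7 degrees, less where a joint would pass 70% of its speed; a pose out of reach is approached as far as the arm can. A call with a gripper value outside its range is refused whole. The fingers move at their own pace and stop on an object; "grip_force" is the grip in N (left out, the last holds). Time passes only in rows, so rows that repeat a pose let the fingers close. It gives the time, the measured TCP pose, the force and the opening at its end, in the units of the state.
- monitor.get_obs(): the state, without advancing time (a new reading comes with each control period).
- read_camera(name): name is "scene" or "top"; returns (picture, depth): 400x640x3 uint8, red, green, blue; 400x640 float32, mm along the optical axis (not along the pixel's ray), 0 where there is no reading.
- get_calibration(name): a dict with "fx", "fy", "cx", "cy" (pixels), "extrinsics" (4x4, takes a point from world to camera coordinates). Camera axes: x right, y up, looking along -z (the intrinsics and any distortion apply to the point x, -y, -z); pixel columns grow to the right and rows downward; lengths in mm; the calibration is good to about 2 mm. A picture is of the moment at which its call begins. get_calibration takes no time and is no camera call.
- order.finish_job(): hands the job in, once; it reports no verdict.
The state is a dict: "time_s": time; "qpos": joint angles; "joint_velocities": joint speeds; "tau": joint torques, N m; "tool_pos": TCP position; "tcp_rot": TCP orientation; "contact_force": force on the tool from outside, world axes, zero at the start; "moment": the same for the moment, N m; "finger_gap": finger opening in mm.
Only numpy, scipy, OpenCV 4.12 (cv2) and the standard library are available. Lean on these libraries where they do the work, as an engineer would, in place of code of your own. Each camera call takes 0.05 s, during which the arm holds its last target. There are 200 camera calls.

## Task

Get the copper busbar ready for drilling: first flip the yellow stop all the way down across the jig's bed, then slide the bar along the bed until it lies flush along the back fence with its end up against the stop's brass set-screw. Give it a definite push home against the screw of about 10 N for about a second, never over 15 N, then let go and leave everything else on the bench where it is.

Things in the scene. Friction and masses are not known exactly. Their poses are not given: they have to be found in the camera images.
- jig: Drilling jig, fixed. Origin on the bench; y runs along it to the stop, x away from the robot to the fence. Bed: aluminium, x -80 to 70, y -180 to 200 mm, top 12 mm above the bench. Back fence: steel strip along y, working face at x 30, 15 mm thick, top 30 mm above the bench. Behind it two dark cheeks (x 48 to 72, y 131 to 169, 54 mm above the bench) hold the hinge.
- hinge (a point): Axis of the stop's hinge, along the jig's y: at x 62, y 150, z 45 mm in the jig's frame. The stop's yellow arm is 20 mm wide (along the hinge) and 8 mm thick, centred on this axis. Its blade, 34 to 72 mm from the hinge, hangs to 14 mm above the bench when down; its face towards the bar is then at jig y = 140, rigid along y. A brass-headed set-screw sticks out of that face (see corner).
- flag (a joint): Angle of the yellow flip stop, rad: 0 = fully down on its end stop, its arm level, pointing from the hinge over the fence towards the robot (jig -x), its blade hanging into the bar's path; 1.57 = arm straight up; 1.95 = limit, leaning away from the robot. Starts at 1.3 to 1.8. Stiff hinge: 0.2 N m friction at any angle (about 2.2 N at the tab), stays put.
- flag_tab (a point): Top of the black tab (22 x 22 x 10 mm) at the free end of the yellow stop, 90 mm from the hinge axis, on the face that is uppermost (50 mm above the bench) when the stop is down and looks away from the robot when it is up. Moves with the stop.
- corner (a point): Corner between the fence and the lowered blade on the bed: jig x 30, y 140, z 12 mm; the jig's axes. In the blade, 20 mm from the fence and 18 mm above the bench, a rigid set-screw (brass head 11 mm across) points along -y at the bar's end. It sticks out 3 to 27 mm, set differently each time and not measured: the bar is home when its end bears on it.
- post (a point): Centre, half-way up, of the white round post insulator (32 mm across, 45 mm high) standing on the middle of the copper bar; take the bar by it. This point is 44.5 mm above the bench; the post spans 22 to 67 mm. Bar and post are one loose rigid piece of 0.48 to 0.75 kg. Its y axis runs along the bar to the end that meets the stop.
- bar_end (a point): Centre of the copper bar's end face that must meet the stop: 90 mm from the post's axis along the bar's y, 17 mm above the bench. Bar: 180 mm long (y), 40 wide (x), 10 thick. It starts flat on the bed, 5 to 30 mm clear of the fence, up to 0.08 rad askew, its end 45 to 105 mm short of the stop; bed friction is a few N, 10 or more if the bar is also pressed down or sideways.
- terminal: Black three-pole terminal block with brass studs, 50 x 110 x 42 mm, loose on the bench behind the jig (farther from the robot): leave alone. Origin under its centre.
- spare_post: Spare white post insulator, 32 mm across, 45 mm high, standing loose on the bench behind the jig: leave alone. Origin under its centre.
- driver: Red and black power screwdriver, 280 x 46 x 40 mm, lying loose on the bench near the right-hand end of the jig: leave alone. Origin on its underside, long axis x.
Mind the look-alikes: they are no part of the job. What is meant by the part that bears post is not blue, green or purple, and is the larger of those in its own colour.

How it is judged:
By the outcome, as a careful person would: the job done as asked, in the order asked, and still so for the second after the job is handed in, with the robot touching nothing.
It also fails if it takes over 70 s, if anything falls off the work surface, if the arm or the gripper's body presses on something with over 40 N, if the wrist force passes 120 N, or if a joint passes its speed limit or range.

## Working session

There is one attempt and no reset: what is moved stays moved. The work goes in short steps, Python scripts to look and compute and a tool call to move; the robot and the scene stay as the last step left them, time stands still between calls to the robot, and variables do not carry over. Pictures are saved under pics/ and viewed, about 8 in all and at most 12, crops included, and the job is handed in when it is done.

Besides the shell and the picture viewer there is one more tool, called after "Call:" as name(argument=value, ...), one argument or row to a line, values as JSON. servo_tool: Moves the arm, as the interface text tells. Its arguments: {"type":"object","properties":{"increments":{"type":"array","items":{"type":"array"}},"grip_force":{"type":"number"}},"required":["increments"]}

```bash
mkdir -p pics
cat > h.py <<'E'
import numpy as np,cv2
from plant import monitor, read_camera, get_calibration, order, robot
def shot(n,fn):
    im,d=read_camera(n); cv2.imwrite(fn,cv2.cvtColor(im,cv2.COLOR_RGB2BGR)); np.savez(fn[:-4]+'.npz',im=im,d=d); return im,d
def ray(n,u,v):
    c=get_calibration(n);E=np.array(c['extrinsics'])
    D=c.get('distortion',None)
    x=(u-c['cx'])/c['fx'];y=(v-c['cy'])/c['fy']
    R=E[:3,:3];t=E[:3,3]
    return -R.T@t, R.T@np.array([x,-y,-1.])
def onz(n,u,v,z):
    o,r=ray(n,u,v); return o+r*(z-o[2])/r[2]
def proj(n,p):
    c=get_calibration(n);E=np.array(c['extrinsics']);q=E[:3,:3]@np.array(p)+E[:3,3]
    return c['cx']+c['fx']*q[0]/-q[2], c['cy']+c['fy']*-q[1]/-q[2]
def dep(n,u,v,d):
    o,r=ray(n,u,v); return o+r*d
E
python3 - <<'E'
from h import *
for n in('scene','top'):
    shot(n,f'pics/{n}0.png'); print(n,get_calibration(n))
print(monitor.get_obs())
E
```

```text
scene {'fx': 396.60617465828483, 'fy': 396.60617465828483, 'cx': 311.80719250166953, 'cy': 201.9608715897518, 'extrinsics': array([[-6.16118493e-01,  7.87643585e-01,  3.94779908e-03,
         3.55502039e+02],
       [-6.18437046e-01, -4.86851833e-01,  6.16855666e-01,
         3.06485816e+02],
       [ 4.87784402e-01,  3.77614718e-01,  7.87066390e-01,
        -1.12733883e+03],
       [ 0.00000000e+00,  0.00000000e+00,  0.00000000e+00,
         1.00000000e+00]])}
top {'fx': 393.5132109669283, 'fy': 393.5132109669283, 'cx': 319.8406843029384, 'cy': 202.53804482698908, 'extrinsics': array([[-1.37652386e-02, -9.99903960e-01,  1.60927130e-03,
        -5.72141577e+00],
       [ 9.95383929e-01, -1.35500990e-02,  9.50117285e-02,
        -5.65653652e+02],
       [-9.49807978e-02,  2.90970190e-03,  9.95474852e-01,
        -9.45494692e+02],
       [ 0.00000000e+00,  0.00000000e+00,  0.00000000e+00,
         1.00000000e+00]])}
{'time_s': 0.1, 'qpos': array([-1.33490830e+00,  2.64679163e-01,  1.60528437e+00,  7.67412198e-06,
        1.27371870e+00, -3.68853909e-02]), 'joint_velocities': array([-0.00043142, -0.00170595, -0.00108411, -0.00092039,  0.00015222,
       -0.0003575 ]), 'tau': array([ 4.67602064e-07, -5.16708148e+01, -3.68589413e+01, -9.51104948e-05,
        6.25208908e-03,  7.31648214e-06]), 'tool_pos': array([ 181.69618283, -649.36981424,  230.0602851 ]), 'tcp_rot': array([ 2.0761996 ,  0.28714105, -2.07661935]), 'contact_force': array([-0.57117536,  0.60790779, -0.32922311]), 'moment': array([-0.08319559,  0.02267316, -0.00415009]), 'finger_gap': 85.21777819644768}
```

View pics/scene0.png

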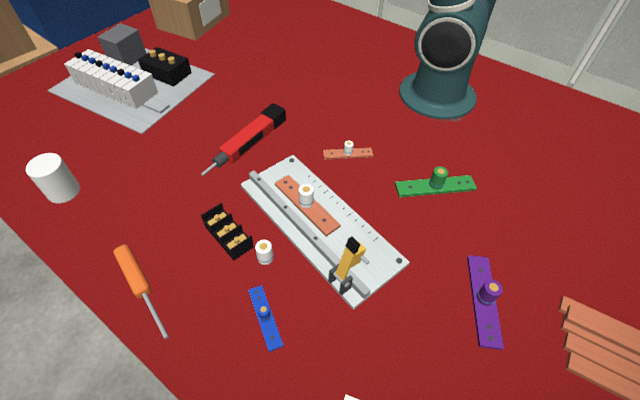

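View pics/top0.png

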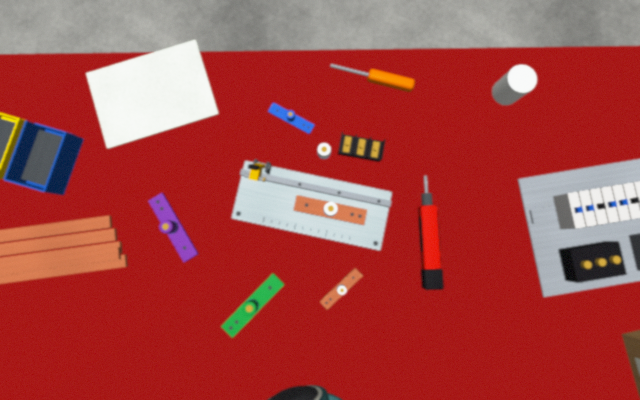

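Candidates for the bar that bears the post (top view): copper on the jig bed (330,208), small copper (341,289), green (250,306), purple (168,227) and blue (290,116). The spare post is at (324,150). I choose the copper bar on the bed, since it is the larger of the two copper ones. The yellow stop stands up at (256,170).

```bash
cat > meas.py <<'E'
from h import *
def copper(im):
    h=cv2.cvtColor(im,cv2.COLOR_RGB2HSV).astype(int)
    return ((h[...,0]>4)&(h[...,0]<20)&(h[...,1]>80)&(h[...,1]<200)&(h[...,2]>120)).astype(np.uint8)
def whitem(im):
    h=cv2.cvtColor(im,cv2.COLOR_RGB2HSV).astype(int)
    return ((h[...,1]<35)&(h[...,2]>215)).astype(np.uint8)
E
python3 - <<'E'
from meas import *
z=np.load('pics/top0.npz');im=z['im'];d=z['d']
cv2.imwrite('pics/c1.png',cv2.resize(cv2.cvtColor(im[150:260,220:400],cv2.COLOR_RGB2BGR),None,fx=4.4,fy=4.4,interpolation=cv2.INTER_CUBIC))
h=cv2.cvtColor(im,cv2.COLOR_RGB2HSV)
m=((h[...,1]<200)).astype(np.uint8); m[:150]=0;m[255:]=0;m[:,:226]=0;m[:,396:]=0
n,l,s,c=cv2.connectedComponentsWithStats(m); k=1+np.argmax(s[1:,4]); 
cnt=max(cv2.findContours((l==k).astype(np.uint8),0,1)[0],key=cv2.contourArea)
r=cv2.minAreaRect(cnt);print(r);
for b in cv2.boxPoints(r): print(b,onz('top',*b,12).round(1))
m=copper(im); m[:190]=0;m[230:]=0;m[:,:285]=0;m[:,375:]=0
cnt=np.vstack(cv2.findContours(m,0,1)[0])
pts=np.array([onz('top',*p,22)[:2] for p in cnt[:,0]],np.float32)
r=cv2.minAreaRect(pts);print('bar',r)
print('depth top @bed,bar,post',[dep('top',u,v,d[v,u]).round(1) for u,v in((275,215),(310,206),(330,208))])
z=np.load('pics/scene0.npz');im=z['im']
cv2.imwrite('pics/c2.png',cv2.resize(cv2.cvtColor(im[150:310,230:420],cv2.COLOR_RGB2BGR),None,fx=3.7,fy=3.7,interpolation=cv2.INTER_CUBIC))
E
```

```text
((311.78997802734375, 203.86380004882812), (157.16163635253906, 65.61097717285156), 12.407418251037598)
[227.99582 219.01909] [528.7 216.5  12. ]
[242.09311 154.94048] [691.  182.1  12. ]
[395.58414 188.70851] [ 599.3 -204.7   12. ]
[381.48685 252.78712] [ 439.7 -164.6   12. ]
bar ((548.0289916992188, -38.077789306640625), (176.7896270751953, 37.705482482910156), 77.39244079589844)
depth top @bed,bar,post [array([537.2,  99.1,  12. ]), array([557.7,  11. ,  22.4]), array([548.2, -37.1,  70. ])]
```

View pics/c1.png

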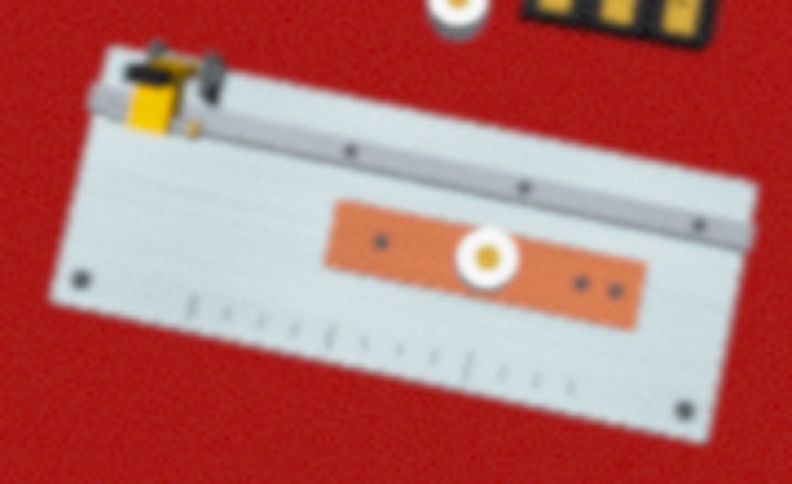

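View pics/c2.png

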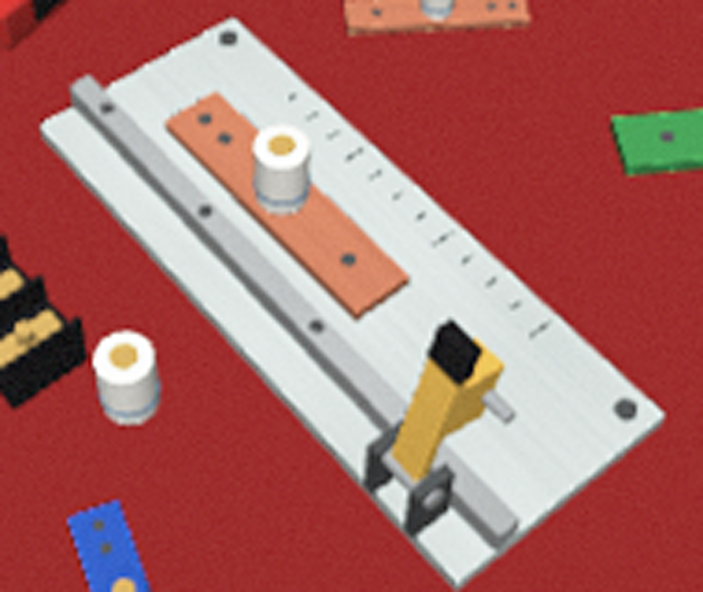

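Top crop: the bed, fence, bar with its post at crop (487,258), and the upright yellow stop at crop (150,90), with the brass screw head on its bar side at (193,128). Scene crop: the copper bar with the white post is the one on the bed, the stop's black tab is at (455,350), and a grey screw tail sticks out the far side. The choice is confirmed.

Run:
```python
from meas import *
px=np.array([(110,47),(50,300),(708,442),(757,184)])/4.4+[220,150]-.39
W=np.array([onz('top',*p,12)[:2] for p in px]); J=np.array([(70,200),(-80,200),(-80,-180),(70,-180)],float)
wc,jc=W.mean(0),J.mean(0);H=(J-jc).T@(W-wc);U,S,V=np.linalg.svd(H);R=V.T@U.T;t=wc-R@jc
print('jig t',t,'ang',np.degrees(np.arctan2(R[1,0],R[0,0])),'res',(W-(J@R.T+t)).round(1).tolist())
np.savez('jig.npz',R=R,t=t)
inv=lambda p:R.T@(np.array(p)[:2]-t)
# fence top front edge z30 check  (crop)
for p in((235,140),(480,196),(742,249)): 
    u,v=np.array(p)/4.4+[220,150]-.39; print('fence front top',inv(onz('top',u,v,30)).round(1))
P=onz('top',*(np.array((487,258))/4.4+[220,150]-.39),67); print('post',P,inv(P))
print('bar ctr jig',inv((548.03,-38.08)))
# post scene
P2=onz('scene',*(np.array((282,146))/3.7+[230,150]-.4),67);print('post scene',P2)
for p,n in(((232,16),'(-80,-180)'),((665,414),'(-80,200)'),((458,590),'(70,200)'),((40,130),'(70,-180)')):
    u=np.array(p)/3.7+[230,150]-.4; print(n,inv(onz('scene',*u,12)).round(1))
# tab: scene centre ray vs plane jig y=150
u=np.array((457,352))/3.7+[230,150]-.4; o,r=ray('scene',*u)
oj=np.r_[inv(o),o[2]]; rj=np.r_[R.T@r[:2],r[2]]; q=oj+rj*(150-oj[1])/rj[1]; print('tab jig',q,'ang',np.arctan2(q[2]-45,62-q[0]), np.hypot(q[2]-45,62-q[0]))
d=np.load('pics/scene0.npz')['d'];v=dep('scene',*u,d[int(u[1]),int(u[0])]);print('tab depth',v,inv(v))
for j in((62,150),(30,140),(0,140)): print(j,R@j+t)
```

```text
jig t [564.59599392  -3.93524852] ang -12.862092798204214 res [[-0.3, 0.2], [0.6, 0.2], [-0.1, -0.8], [-0.2, 0.4]]
fence front top [ 29.8 115.2]
fence front top [ 27.6 -26.2]
fence front top [  29.1 -175.7]
post [547.79900571 -37.88217808  67.        ] [ -8.81876799 -36.83425268]
bar ctr jig [ -8.54953347 -36.97569046]
post scene [549.0777116  -37.92674111  67.        ]
(-80,-180) [ -79.7 -180.2]
(-80,200) [-78.5 200. ]
(70,200) [ 73.7 202.8]
(70,-180) [  71.5 -176.1]
tab jig [ 39.34435309 150.         130.45749   ] ang 1.3116476886660244 88.40962014246135
tab depth [642.97742885 136.86567397 142.1206644 ] [ 45.07172975 154.71615395]
(62, 150) [658.43110632 128.49953422]
(30, 140) [625.00797682 125.87381249]
(0, 140) [595.76071629 132.55196729]
```

```bash
cat >> h.py <<'E'
from scipy.spatial.transform import Rotation as Ro
J=np.load('jig.npz') if __import__('os').path.exists('jig.npz') else None
def j2w(x,y,z): return np.r_[J['R']@[x,y]+J['t'],z]
def w2j(p): return np.r_[J['R'].T@(np.array(p)[:2]-J['t']),p[2]]
def st():
    o=monitor.get_obs();R=Ro.from_rotvec(o['tcp_rot']).as_matrix()
    F=o['contact_force'];print('t',round(o['time_s'],2),'tcp jig',w2j(o['tool_pos']).round(1),'Fjig',np.r_[J['R'].T@F[:2],F[2]].round(1),'gap',round(o['finger_gap'],1));return o,R
E
python3 - <<'E'
from h import *
o,R=st();print('tool axes\n',R.round(3))
yj=np.r_[J['R'][:,1],0];x=np.array([0,0,-1.])
for s in(1,-1):
    y=s*yj;T=np.c_[x,y,np.cross(x,y)];rv=Ro.from_matrix(R.T@T).as_rotvec(degrees=True);print(s,rv.round(2),T.round(3).tolist())
for p in((62,150,170),(-9,-37,150)): print(p,((j2w(*p)-o['tool_pos'])@R/1000).round(4))
E
```

```text
t 0.1 tcp jig [-229.6 -714.5  230.1] Fjig [-0.7  0.5 -0.3] gap 85.2
tool axes
 [[-0.     0.269 -0.963]
 [ 0.002 -0.963 -0.269]
 [-1.    -0.002 -0.   ]]
1 [-1.5151e+02 -1.6000e-01  3.0000e-02] [[0.0, 0.223, 0.975], [0.0, 0.975, -0.223], [-1.0, 0.0, 0.0]]
-1 [28.49  0.03  0.12] [[0.0, -0.223, -0.975], [0.0, -0.975, 0.223], [-1.0, -0.0, 0.0]]
(62, 150, 170) [ 0.0614 -0.6206 -0.6687]
(-9, -37, 150) [ 0.0811 -0.49   -0.5171]
```

Call:
servo_tool(
  increments=[
    [[0, -0.614, -0.68], [28.5, 0, 0.1], 1],
    [[0, -0.614, -0.68], [28.5, 0, 0.1], 1],
    [[0, -0.614, -0.68], [28.5, 0, 0.1], 1],
    [[0, -0.614, -0.68], [28.5, 0, 0.1], 1],
    [[0, -0.614, -0.68], [28.5, 0, 0.1], 1],
    [[0, -0.614, -0.68], [28.5, 0, 0.1], 1],
    [[0, -0.614, -0.68], [28.5, 0, 0.1], 1],
    [[0, -0.614, -0.68], [28.5, 0, 0.1], 1],
    [[0, -0.614, -0.68], [28.5, 0, 0.1], 1],
    [[0, -0.614, -0.68], [28.5, 0, 0.1], 1],
    [[0, -0.614, -0.68], [28.5, 0, 0.1], 1],
    [[0, -0.614, -0.68], [28.5, 0, 0.1], 1],
    [[0, -0.614, -0.68], [28.5, 0, 0.1], 1],
    [[0, -0.614, -0.68], [28.5, 0, 0.1], 1],
    [[0, -0.614, -0.68], [28.5, 0, 0.1], 1],
    [[0, -0.614, -0.68], [28.5, 0, 0.1], 1],
    [[0, -0.614, -0.68], [28.5, 0, 0.1], 1],
    [[0, -0.614, -0.68], [28.5, 0, 0.1], 1],
    [[0, -0.614, -0.68], [28.5, 0, 0.1], 1],
  ],
)

```text
time_s: 2.48
tool_pos: [671.0, 123.3, 231.6]
tcp_rot: [-2.103, 0.241, 2.102]
contact_force: [-0.1, 0.8, -0.9]
finger_gap: -0.2
```

Run:
```python
from h import *
o,R=st();print(R.round(3),o['qpos'].round(2))
for th in np.linspace(1.31,0,12):
    r=88;c=np.array([62-r*np.cos(th)+5*np.sin(th)+11,45+r*np.sin(th)+5*np.cos(th)]);print(round(th,2),c.round(0))
```

```text
t 2.48 tcp jig [ 75.4 147.7 231.6] Fjig [-0.3  0.8 -0.9] gap -0.2
[[ 0.    -0.224 -0.975]
 [-0.002 -0.975  0.224]
 [-1.     0.002 -0.001]] [ 0.15  0.28  1.59 -0.    1.28  1.94]
1.31 [ 55. 131.]
1.19 [ 45. 129.]
1.07 [ 35. 125.]
0.95 [ 26. 120.]
0.83 [ 18. 114.]
0.71 [ 10. 106.]
0.6 [ 3. 98.]
0.48 [-3. 90.]
0.36 [-8. 80.]
0.24 [-11.  71.]
0.12 [-14.  60.]
0.0 [-15.  50.]
```

Call:
servo_tool(
  increments=[
    [[0.05, -0.002, 0], [0, 0, 0], 1],
    [[0.1, -0.002, 0], [0, 0, 0], 1],
    [[0.1, -0.002, 0], [0, 0, 0], 1],
    [[0.1, -0.002, 0.01], [0, 0, 0], 1],
    [[0.1, -0.002, 0.015], [0, 0, 0], 1],
    [[0.1, -0.002, 0.02], [0, 0, 0], 1],
    [[0.101, -0.002, 0.025], [0, 0, 0], 1],
    [[0.102, -0.002, 0.03], [0, 0, 0], 1],
    [[0.104, -0.002, 0.035], [0, 0, 0], 1],
    [[0.106, -0.002, 0.04], [0, 0, 0], 1],
    [[0.109, -0.002, 0.045], [0, 0, 0], 1],
    [[0.111, -0.002, 0.049], [0, 0, 0], 1],
    [[0.114, -0.002, 0.053], [0, 0, 0], 1],
    [[0.117, -0.002, 0.057], [0, 0, 0], 1],
  ],
)

```text
time_s: 4.22
tool_pos: [615.7, 139.0, 114.0]
tcp_rot: [-2.103, 0.239, 2.104]
contact_force: [-0.7, 0.6, 2.5]
finger_gap: -0.1
```

Run:
```python
from h import *
st()
im,d=shot('scene','pics/scene1.png')
cv2.imwrite('pics/c3.png',cv2.resize(cv2.cvtColor(im[120:310,230:420],cv2.COLOR_RGB2BGR),None,fx=3,fy=3,interpolation=cv2.INTER_CUBIC))
```

```text
t 4.22 tcp jig [ 18.  150.7 114. ] Fjig [-0.8  0.4  2.5] gap -0.1
```

View pics/c3.png

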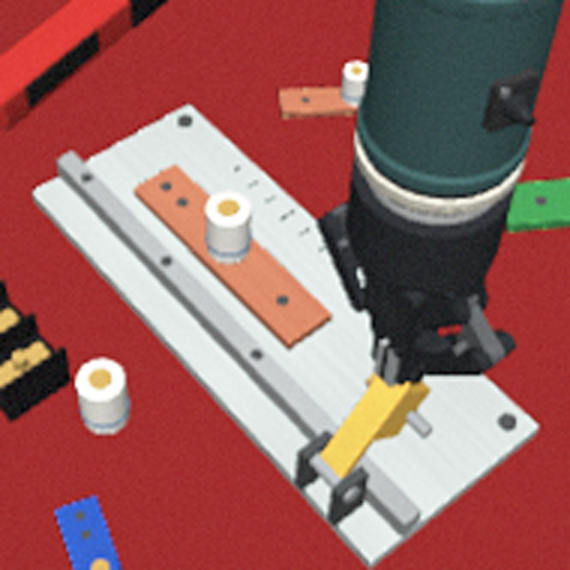

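The fingers have the stop by its tab, at crop (395,375), and it is tipping down. I'll continue the arc.

Call:
servo_tool(
  increments=[
    [[0.004, 0, 0.004], [0, 0, 0], 1],
    [[0.008, 0, 0.008], [0, 0, 0], 1],
    [[0.012, 0, 0.012], [0, 0, 0], 1],
    [[0.016, 0, 0.015], [0, 0, 0], 1],
    [[0.02, 0, 0.018], [0, 0, 0], 1],
    [[0.024, 0, 0.021], [0, 0, 0], 1],
    [[0.029, 0, 0.024], [0, 0, 0], 1],
    [[0.034, 0, 0.026], [0, 0, 0], 1],
    [[0.039, 0, 0.028], [0, 0, 0], 1],
    [[0.044, 0, 0.03], [0, 0, 0], 1],
    [[0.049, 0, 0.031], [0, 0, 0], 1],
    [[0.054, 0, 0.032], [0, 0, 0], 1],
    [[0.057, 0, 0.032], [0, 0, 0], 1],
    [[0.06, 0, 0.033], [0, 0, 0], 1],
    [[0.062, 0, 0.033], [0, 0, 0], 1],
    [[0.063, 0, 0.033], [0, 0, 0], 1],
    [[0.064, 0, 0.033], [0, 0, 0], 1],
  ],
)

```text
time_s: 6.4
tool_pos: [584.0, 146.1, 50.2]
tcp_rot: [-2.103, 0.239, 2.103]
contact_force: [-1.5, -0.3, 1.4]
finger_gap: 0.0
```

Call:
servo_tool(
  increments=[
    [[0.001, 0, 0], [0, 0, 0], 1],
    [[0.001, 0, 0], [0, 0, 0], 1],
  ],
)

```text
time_s: 6.65
tool_pos: [584.0, 146.1, 49.9]
tcp_rot: [-2.104, 0.239, 2.103]
contact_force: [-2.7, -0.4, 5.7]
finger_gap: 0.3
```

Call:
servo_tool(
  increments=[
    [[0.001, 0, 0], [0, 0, 0], 1],
    [[0.001, 0, 0], [0, 0, 0], 1],
  ],
)

```text
time_s: 6.9
tool_pos: [584.0, 146.1, 49.8]
tcp_rot: [-2.103, 0.239, 2.103]
contact_force: [-5.2, -1.1, 9.6]
finger_gap: 0.3
```

The force now rises while z holds at 49.8, so the stop is on its end stop. I'll retract, then go over the post with the gripper open.

Call:
servo_tool(
  increments=[
    [[-0.03, 0, 0], [0, 0, 0], 1],
    [[-0.08, 0, 0], [0, 0, 0], 1],
    [[-0.12, 0.02, -0.006], [0, 0, 0], -1],
    [[-0.12, 0.08, -0.006], [0, 0, 0], -1],
    [[-0.12, 0.14, -0.006], [0, 0, 0], -1],
    [[-0.12, 0.187, -0.006], [0, 0, 0], -1],
    [[-0.12, 0.187, -0.006], [0, 0, 0], -1],
    [[-0.12, 0.187, -0.006], [0, 0, 0], -1],
    [[-0.12, 0.187, -0.006], [0, 0, 0], -1],
  ],
)

```text
time_s: 8.02
tool_pos: [548.5, -36.2, 168.5]
tcp_rot: [-2.104, 0.237, 2.104]
contact_force: [-0.0, -0.3, -0.7]
finger_gap: 85.4
```

Run:
```python
from h import *
o,R=st()
im,d=shot('scene','pics/scene2.png');im2,d2=shot('top','pics/top2.png')
a=cv2.resize(cv2.cvtColor(im[150:310,230:420],cv2.COLOR_RGB2BGR),(400,337),interpolation=cv2.INTER_CUBIC)
b=cv2.resize(cv2.cvtColor(im2[150:260,220:350],cv2.COLOR_RGB2BGR),(398,337),interpolation=cv2.INTER_CUBIC)
cv2.imwrite('pics/c4.png',np.hstack([a,b]))
```

```text
t 8.03 tcp jig [ -8.5 -35.  168.5] Fjig [ 0.  -0.3 -0.7] gap 85.4
```

View pics/c4.png

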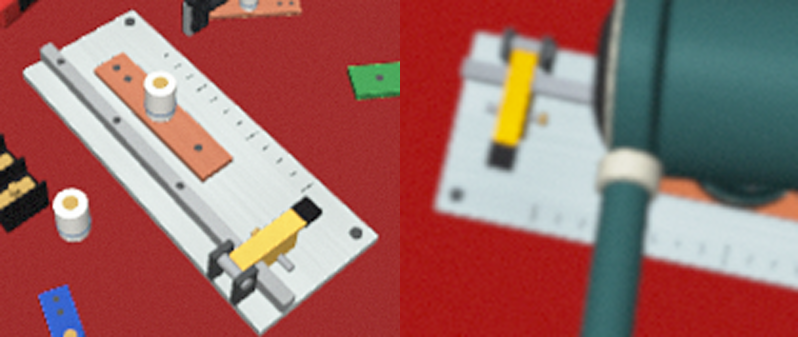

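The stop is fully down: arm level with the black tab at left crop (308,210), brass head on its bar side at right crop (543,118). Nothing else has moved. Now down onto the post.

Call:
servo_tool(
  increments=[
    [[0.05, 0.002, 0], [0, 0, 0], -1],
    [[0.1, 0.002, 0], [0, 0, 0], -1],
    [[0.13, 0.002, 0], [0, 0, 0], -1],
    [[0.138, 0.002, 0], [0, 0, 0], -1],
    [[0.138, 0.002, 0], [0, 0, 0], -1],
    [[0.138, 0.002, 0], [0, 0, 0], 1],
    [[0.138, 0.002, 0], [0, 0, 0], 1],
    [[0.138, 0.002, 0], [0, 0, 0], 1],
    [[0.138, 0.002, 0], [0, 0, 0], 1],
    [[0.138, 0.002, 0], [0, 0, 0], 1],
    [[0.138, 0.002, 0], [0, 0, 0], 1],
  ],
  grip_force=35,
)

```text
time_s: 9.5
tool_pos: [548.8, -39.0, 31.9]
tcp_rot: [-2.105, 0.238, 2.1]
contact_force: [-0.3, 2.9, 6.4]
finger_gap: 30.9
```

Run:
```python
from h import *
o,R=st()
print('head',w2j(onz('top',266.7-.3,188.6-.3,18)))
```

```text
t 9.5 tcp jig [ -7.6 -37.7  31.9] Fjig [-0.9  2.8  6.4] gap 30.9
head [ 10.8683101  129.31631414  18.        ]
```

Call:
servo_tool(
  increments=[
    [[-0.0015, 0, 0], [0, 0, 0], 1],
    [[-0.0015, 0, 0], [0, 0, 0], 1],
  ],
)

```text
time_s: 9.75
tool_pos: [547.7, -39.4, 32.0]
tcp_rot: [-2.103, 0.239, 2.103]
contact_force: [0.3, 1.4, -0.6]
finger_gap: 31.3
```

Call:
servo_tool(
  increments=[
    [[0, 0, -0.003], [0, 0, 0], 1],
    [[0, -0.005, -0.007], [0, 0, 0], 1],
    [[0, -0.01, -0.011], [0, 0, 0], 1],
    [[0, -0.015, -0.015], [0, 0, 0], 1],
    [[0, -0.02, -0.015], [0, 0, 0], 1],
    [[0, -0.025, -0.015], [0, 0, 0], 1],
    [[0, -0.03, -0.015], [0, 0, 0], 1],
    [[0, -0.034, -0.015], [0, 0, 0], 1],
    [[0, -0.038, -0.015], [0, 0, 0], 1],
    [[0, -0.042, -0.015], [0, 0, 0], 1],
  ],
)

```text
time_s: 11.0
tool_pos: [571.5, -3.5, 32.0]
tcp_rot: [-2.104, 0.241, 2.105]
contact_force: [-1.5, -5.1, 1.3]
finger_gap: 31.1
```

Run:
```python
from h import *
st()
```

```text
t 11.0 tcp jig [ 6.6  2.  32. ] Fjig [-0.3 -5.4  1.3] gap 31.1
```

Call:
servo_tool(
  increments=[
    [[0, -0.002, -0.001], [0, 0, 0], 1],
    [[0, -0.004, -0.002], [0, 0, 0], 1],
    [[0, -0.006, -0.003], [0, 0, 0], 1],
    [[0, -0.008, -0.004], [0, 0, 0], 1],
  ],
)

```text
time_s: 11.5
tool_pos: [576.0, 3.1, 32.0]
tcp_rot: [-2.102, 0.242, 2.108]
contact_force: [-4.7, -7.5, 5.7]
finger_gap: 31.1
```

Call:
servo_tool(
  increments=[
    [[0, -0.002, -0.0005], [0, 0, 0], 1],
    [[0, -0.004, -0.001], [0, 0, 0], 1],
  ],
)

```text
time_s: 11.75
tool_pos: [577.6, 6.4, 32.0]
tcp_rot: [-2.102, 0.242, 2.109]
contact_force: [-6.6, -8.8, 6.3]
finger_gap: 31.0
```

Run:
```python
from h import *
st()
```

```text
t 11.75 tcp jig [10.4 13.  32. ] Fjig [ -4.5 -10.1   6.3] gap 31.0
```

Call:
servo_tool(
  increments=[
    [[-0.001, -0.002, 0], [0, 0, 0], 1],
    [[-0.001, -0.004, 0], [0, 0, 0], 1],
    [[-0.001, -0.006, 0], [0, 0, 0], 1],
    [[-0.001, -0.008, 0], [0, 0, 0], 1],
    [[-0.001, -0.01, 0], [0, 0, 0], 1],
  ],
)

```text
time_s: 12.38
tool_pos: [580.7, 18.8, 32.3]
tcp_rot: [-2.102, 0.239, 2.105]
contact_force: [-2.0, -1.5, -5.8]
finger_gap: 31.1
```

Run:
```python
from h import *
st()
im,d=shot('scene','pics/scene3.png');im2,d2=shot('top','pics/top3.png')
a=cv2.resize(cv2.cvtColor(im[150:310,230:420],cv2.COLOR_RGB2BGR),(400,337),interpolation=cv2.INTER_CUBIC)
b=cv2.resize(cv2.cvtColor(im2[150:260,220:350],cv2.COLOR_RGB2BGR),(398,337),interpolation=cv2.INTER_CUBIC)
cv2.imwrite('pics/c5.png',np.hstack([a,b]))
```

```text
t 12.38 tcp jig [10.7 25.8 32.3] Fjig [-1.6 -1.9 -5.8] gap 31.1
```

View pics/c5.png

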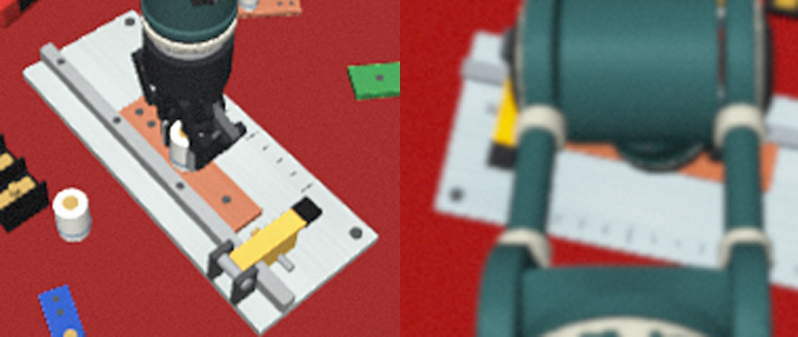

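The bar lies along the fence with its end near left crop (262,215), about 10 mm short of the brass head. I'm carrying nearly all its weight, so I'll lower 0.7 mm and creep.

Call:
servo_tool(
  increments=[
    [[0.0007, -0.001, 0], [0, 0, 0], 1],
    [[0.0007, -0.002, 0], [0, 0, 0], 1],
    [[0.0007, -0.003, 0], [0, 0, 0], 1],
    [[0.0007, -0.004, 0], [0, 0, 0], 1],
    [[0.0007, -0.005, 0], [0, 0, 0], 1],
  ],
)

```text
time_s: 13.1
tool_pos: [581.9, 22.8, 32.2]
tcp_rot: [-2.102, 0.24, 2.105]
contact_force: [-4.8, -5.7, -1.9]
finger_gap: 31.0
```

Call:
servo_tool(
  increments=[
    [[0, -0.0007, 0], [0, 0, 0], 1],
    [[0, -0.0014, 0], [0, 0, 0], 1],
    [[0, -0.002, 0], [0, 0, 0], 1],
  ],
)

```text
time_s: 13.48
tool_pos: [582.3, 24.7, 32.2]
tcp_rot: [-2.102, 0.24, 2.105]
contact_force: [-4.8, -4.6, -2.0]
finger_gap: 30.9
```

Call:
servo_tool(
  increments=[
    [[0, -0.0007, 0], [0, 0, 0], 1],
    [[0, -0.0014, 0], [0, 0, 0], 1],
  ],
)

```text
time_s: 13.72
tool_pos: [582.6, 26.1, 32.2]
tcp_rot: [-2.102, 0.24, 2.105]
contact_force: [-4.3, -4.5, -2.9]
finger_gap: 31.2
```

Call:
servo_tool(
  increments=[
    [[0, -0.0007, 0], [0, 0, 0], 1],
    [[0, -0.0014, 0], [0, 0, 0], 1],
  ],
)

```text
time_s: 13.98
tool_pos: [582.9, 27.4, 32.2]
tcp_rot: [-2.102, 0.24, 2.105]
contact_force: [-5.6, -5.1, -3.1]
finger_gap: 31.0
```

Call:
servo_tool(
  increments=[
    [[0, -0.0007, 0], [0, 0, 0], 1],
    [[0, -0.0014, 0], [0, 0, 0], 1],
  ],
)

```text
time_s: 14.22
tool_pos: [583.2, 28.8, 32.2]
tcp_rot: [-2.102, 0.24, 2.105]
contact_force: [-5.1, -4.7, -2.3]
finger_gap: 31.5
```

Call:
servo_tool(
  increments=[
    [[0, -0.0005, 0], [0, 0, 0], 1],
    [[0, -0.001, 0], [0, 0, 0], 1],
  ],
)

```text
time_s: 14.48
tool_pos: [583.3, 29.0, 32.2]
tcp_rot: [-2.103, 0.241, 2.106]
contact_force: [-4.8, -8.8, -0.0]
finger_gap: 31.2
```

Contact with the screw: the TCP stopped advancing and the force went up. Free sliding drag was about 5.3 N along y. The tool reads 9.7 N now, so I'll aim for about 14 to 15 N on the tool, which should be about 9 to 10 N on the screw.

Call:
servo_tool(
  increments=[
    [[0, -0.0005, 0], [0, 0, 0], 1],
    [[0, -0.0009, 0], [0, 0, 0], 1],
    [[0, -0.0009, 0], [0, 0, 0], 1],
  ],
)

```text
time_s: 14.85
tool_pos: [583.3, 29.1, 32.2]
tcp_rot: [-2.103, 0.242, 2.107]
contact_force: [-6.3, -11.0, -0.9]
finger_gap: 30.9
```

Run:
```python
from h import *
st()
```

```text
t 14.85 tcp jig [10.9 36.4 32.2] Fjig [ -3.7 -12.1  -0.9] gap 30.9
```

Call:
servo_tool(
  increments=[
    [[0, -0.0004, 0], [0, 0, 0], 1],
    [[0, -0.0007, 0], [0, 0, 0], 1],
    [[0, -0.0007, 0], [0, 0, 0], 1],
    [[0, -0.0007, 0], [0, 0, 0], 1],
  ],
)

```text
time_s: 15.35
tool_pos: [583.3, 29.2, 32.3]
tcp_rot: [-2.103, 0.243, 2.108]
contact_force: [-5.7, -12.2, 0.3]
finger_gap: 31.1
```

Call:
servo_tool(
  increments=[
    [[0, 0, 0], [0, 0, 0], 1],
    [[0, 0, 0], [0, 0, 0], 1],
    [[0, 0, 0], [0, 0, 0], 1],
    [[0, 0, 0], [0, 0, 0], 1],
    [[0, 0, 0], [0, 0, 0], 1],
    [[0, 0, 0], [0, 0, 0], 1],
    [[0, 0, 0], [0, 0, 0], 1],
  ],
)

```text
time_s: 16.23
tool_pos: [583.3, 29.2, 32.3]
tcp_rot: [-2.103, 0.243, 2.108]
contact_force: [-5.6, -12.6, 0.5]
finger_gap: 30.7
```

Run:
```python
from h import *
st()
```

```text
t 16.23 tcp jig [10.9 36.4 32.3] Fjig [ -2.7 -13.6   0.5] gap 30.7
```

Call:
servo_tool(
  increments=[
    [[0, 0.001, 0], [0, 0, 0], 1],
    [[0, 0.001, 0], [0, 0, 0], -1],
    [[0, 0.001, 0], [0, 0, 0], -1],
    [[0, 0.001, 0], [0, 0, 0], -1],
    [[0, 0.001, 0], [0, 0, 0], -1],
    [[0, 0.001, 0], [0, 0, 0], -1],
    [[-0.03, 0.001, 0], [0, 0, 0], -1],
    [[-0.08, 0.001, 0], [0, 0, 0], -1],
    [[-0.14, 0.001, 0], [0, 0, 0], -1],
    [[-0.2, 0.02, 0.06], [0, 0, 0], -1],
    [[-0.2, 0.08, 0.12], [0, 0, 0], -1],
    [[-0.2, 0.14, 0.15], [0, 0, 0], -1],
    [[-0.2, 0.2, 0.15], [0, 0, 0], -1],
    [[-0.2, 0.26, 0.15], [0, 0, 0], -1],
    [[-0.2, 0.32, 0.15], [0, 0, 0], -1],
    [[-0.2, 0.38, 0.15], [0, 0, 0], -1],
    [[-0.2, 0.38, 0.15], [0, 0, 0], -1],
  ],
)

```text
time_s: 18.35
tool_pos: [352.5, -307.6, 233.1]
tcp_rot: [-2.103, 0.243, 2.101]
contact_force: [0.0, 1.0, 0.4]
finger_gap: 85.2
```

Run:
```python
from meas import *
st()
im,d=shot('scene','pics/scene4.png');im2,d2=shot('top','pics/top4.png')
a=cv2.resize(cv2.cvtColor(im[180:300,270:390],cv2.COLOR_RGB2BGR),(400,400),interpolation=cv2.INTER_CUBIC)
b=cv2.resize(cv2.cvtColor(im2[155:255,225:400],cv2.COLOR_RGB2BGR),(700,400),interpolation=cv2.INTER_CUBIC)
cv2.imwrite('pics/c6.png',cv2.resize(np.hstack([a,b]),(800,291)))
m=copper(im2); m[:170]=0;m[245:]=0;m[:,:255]=0;m[:,375:]=0
k=cv2.connectedComponentsWithStats(m)
cnt=np.vstack([c for c in cv2.findContours(m,0,1)[0] if cv2.contourArea(c)>60])
pts=np.array([w2j(onz('top',*p,22))[:2] for p in cnt[:,0]],np.float32)
print(cv2.minAreaRect(pts),pts.min(0),pts.max(0))
for n,z in(('near',0),('far',1)):
    q=[];
    for y in range(-35,115,10):
        s=pts[(pts[:,1]>y-6)&(pts[:,1]<y+6)]
        if len(s): q.append((y,s[:,0].max() if z else s[:,0].min()))
    q=np.array(q);print(n,np.polyfit(q[:,0],q[:,1],1),q[:,1].round(1))
```

```text
t 18.35 tcp jig [-139.1 -343.3  233.1] Fjig [-0.2  0.9  0.4] gap 85.2
((10.191926956176758, 38.86222457885742), (181.9154815673828, 38.8686637878418), 89.87064361572266) [ -9.414885 -52.05851 ] [ 29.677689 129.8184  ]
near [ 2.15284075e-03 -9.11122220e+00] [-9.4 -9.1 -9.2 -8.9 -9.  -9.2 -9.2 -8.8 -9.  -9.2 -8.8 -9.  -9.  -9.1
 -8.8]
far [-9.55369294e-03  2.52742934e+01] [29.3 29.1 29.5 29.3 29.2 29.6 29.6 -5.5 -2.7 29.1 29.5 29.3 29.7 29.7
 29.5]
```

View pics/c6.png

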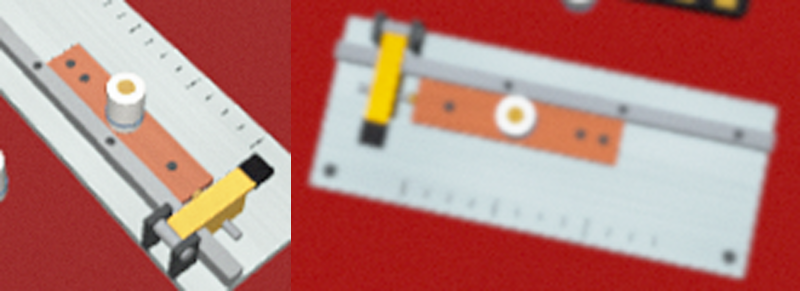

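Run:
```python
from h import *
print(order.finish_job())
```

```text
the job is handed in; nothing more can be done
None
```

The stop is down, the bar is home against the fence and the set-screw, and I handed the job in at about 18 s. No verdict came back.

- **Stop:** I flipped it down by its tab. It reached its end stop at tab height 49.8 mm, against 50 expected, with about 10 N of downward force.
- **Bar:** I took it by the post, slid it to the fence, then along until the screw stopped it with the tool about 36 mm along the jig's y. I then held the push for about 1.2 s, opened the gripper and backed away.
- **Last pictures:** The bar lies along the fence, askew by about 0.002 rad, with its end at the brass head and the stop still down. The edge fits put it within 1 mm of the fence. The bar end measures about 127–130 mm along y, and the brass head about 129 mm. I didn't touch any of the other parts.

**Push force:** this is the one number not pinned down. The tool read 13.6 N along y, and sliding drag had been about 5 to 6 N, but how much of that drag still acted once the bar stopped is unknown. That puts the force on the screw at somewhere from 7.5 to 13.6 N, so probably around 10 N and under 15 N.

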